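# Loosen a reader's window retaining ring by two turns

### The job

The window of the white bench reader is held by a scalloped, knurled metal ring, now less than a fifth of a turn off tight. With a fingertip at its rim, push it round anticlockwise seen from above until it is loosened two full turns from tight, counting as you go: stop when the red dot on the ring comes opposite the blue line on the case for the second time, and withdraw. Press gently, grip and lift nothing, keep off the glass, and leave the reader and the things around it standing where they are.

Things in the scene. Friction and masses are not known exactly. Their poses are not given: they have to be found in the camera images.
- reader: Bench reader, loose, about 3 kg, on four rubber feet: a white case 160 x 160 mm, top at 55 mm above the worktop. Origin under its centre, on the worktop; z up. The blue line lies on the case top, on the reader's -x side of the ring (60 to 78 mm from the ring's axis).
- ring_axis (a point): Point on the ring's vertical axis (the middle of the case), fixed to the case, 74 mm above the worktop: half-way up the ring's rim when tight. Its axes are the reader's. The rim stands from 62 to 86 mm above the worktop when tight and climbs 1.5 mm a turn; 7 mm are free under it above the case top.
- red_dot (a point): Centre of the red dot (diameter 13 mm) on the ring's top face, 49 mm from the axis, at one lobe; it turns with the ring. The aluminium ring: body radius 50 mm, bore radius 38.5, eight round knurled lobes 12 mm wide reaching out to radius 58, one every 45 degrees; between them hollows about 28 mm wide and 8 mm deep.
- ring (a joint): Angle of the ring on its thread, rad: 0 = tight, red dot at the blue line; grows anticlockwise seen from above (loosening); 6.28 a turn, two turns = 12.57. At angle q the dot lies at azimuth pi + q in the reader's frame. Turns with about 0.1 N m of dry friction (about 2 N at a lobe) and stays where it is left.
- window: Round glass window, diameter 72 mm, in the middle of the ring, top 82 mm above the worktop (4 mm under the tight ring's top face); origin at the centre of its underside. Not to be touched.
- timer: a small white upright timer with a display, 28 x 66 x 63 mm; a bystander, loose; origin under its centre
- brown_bottle: a small brown bottle with white cap, diameter 46, height 85 mm; a bystander, loose; origin under its centre
- label_roll: a white label roll lying flat, diameter 68, height 40 mm; a bystander, loose; origin under its centre
- strip_canister: a white canister with green cap, diameter 41, height 100 mm; a bystander, loose; origin under its centre
- red_cup: a white sample cup with red lid, diameter 52, height 68 mm; a bystander, loose; origin under its centre
- marker: a white marker pen with blue cap lying down, about 135 mm long, 17 mm thick; a bystander, loose; origin under its centre
- cassette: a flat white test cassette, 22 x 70 x 6 mm; a bystander, loose; origin under its centre

How it is judged:
On the way:
1. the ring is turned off by one full turn (to within 20 degrees) (value of joint ring above 5.93 rad).
At the end, for the whole second after the job is handed in: the ring rests two full turns from tight, the red dot opposite the blue line to within 0.4 rad (23 degrees); the reader stands flat within 25 mm of where it stood (value of joint ring between 12.166 and 12.966 rad and velocity of joint ring between -0.05 and 0.05 rad/s and distance of reader from where it was at the start of the episode below 0.025 m and angle between reader's own z axis and vertical below 0.05 rad and height (world z) of reader below 0.006 m); the robot touches nothing.
It fails at once if the ring is turned more than half a turn too far (value of joint ring above 15.706 rad).
It fails at once if the ring is pressed hard or gripped (over 30 N) (contact force between the fingers and ring above 30 N).
It fails at once if the glass is touched (over 1 N) (contact force between anything else and window above 1 N).
It fails at once if the reader is lifted, tipped or shoved away (over 8 mm up, 0.12 rad or 40 mm) (height (world z) of reader above 0.008 m or angle between reader's own z axis and vertical above 0.12 rad or distance of reader from where it was at the start of the episode above 0.04 m).
It fails at once if a bystander is moved by more than 30 mm (distance of any of timer, brown_bottle, label_roll, strip_canister, red_cup, marker, cassette from where it was at the start of the episode above 0.03 m).
It also fails if it takes over 64 s, if anything falls off the work surface, if the arm or the gripper's body presses on something with over 40 N, if the wrist force passes 120 N, or if a joint passes its speed limit or range.

### The arm

A 6-joint arm with a two-finger parallel gripper is mounted at the origin on a cart in front of the work surface, level with it; the furniture and walls round the work are solid. World frame = base frame: x ahead of the robot, y to its left, z up, the work surface at z = 0. Lengths are in m, angles in rad, forces in N, time in s.
With the tool pointing down it reaches from about 0.25 to 0.725 m from the base axis. Payload 4 kg.
Tool frame: the origin (TCP) lies between the finger pads; the fingertips stand 17 mm ahead of it and the grasp point (between the pads) lies 2 mm behind it; z points along the fingers, y is the direction in which the jaws open and shut (so a half turn about z gives the same grasp; the last joint's range is limited). The gripper opens to 85 mm and grips with 20 to 120 N. Pads are 22 mm wide; open, the fingers measure 114 mm over their backs; the gripper's body (76 mm by 85 mm) begins 54 mm behind the grasp point. The pads swing forward as they close: fully open they stand 13 mm farther back than shut.
Start: joints at [1.326, 0.241, 0.005, 1.335, 0, 1.571], TCP at [0.121, 0.485, 0.248] pointing down, gripper open.
Joint ranges: [-2.72, 2.72], [-1.05, 1.87], [-1.09, 1.28], [-1.99, 2.15], [-1.42, 1.44], [-3.14, 3.14]. Speed limits (rad/s): [2.79, 2.79, 3.14, 3.14, 3.14, 3.14].

### API

Orientations are given as a unit quaternion [x, y, z, w].
In Python, from workcell import readout, viewer, order gives the robot as it stands. The module is installed in compiled form; this text tells all that it offers.
- The arm moves only by the shell command python3 -m crank 'ROWS'. ROWS is text: rows parted by semicolons, each of 7 numbers parted by spaces: the shift along the tool's x, y, z in m, then the turn, a rotation vector about the tool's x, y, z in rad, then the gripper's target within -1 to 1 (shut at 1, half-way at 0, fully open at -1). A call has 1 to 20 rows; each row shifts and turns the pose as measured when the row begins, along the tool's axes as they then stand; what a row does not reach is not made up. A row lasts 1/12 s, in which the tool goes at most 41.7 mm and 7.16 degrees, less where a joint would pass 70% of its speed; a pose out of reach is approached as far as the arm can. A call with a gripper value outside its range is refused whole. The fingers move at their own pace and stop on an object; the grip force is fixed at half the most. Time passes only in rows, so rows that do not move let the fingers close. It gives the time, the measured TCP pose, the force and the opening at its end, in the units of the state.
- readout.get_obs(): the state, without advancing time (a new reading comes with each control period).
- viewer.camera(name): name is "scene" or "top" or "wrist"; returns the picture (384x512x3 uint8, red, green, blue); there is no depth.
- viewer.calibration(name): a dict with "fx", "fy", "cx", "cy" (pixels), "eye" and "rotation" of the camera in the world. Camera axes: x right, y down, z forward; pixel columns grow to the right and rows downward; lengths in m; the calibration is good to about 2 mm. The wrist camera is an equidistant fisheye: a pixel r from the principal point sees the ray r / f radians off the axis. A picture is of the moment at which its call begins: read the wrist's pose just before it. calibration takes no time and is no camera call; for the wrist camera it gives the pose at the moment of the call.
- order.job_done(): hands the job in, once; it reports no verdict.
The state is a dict: "clock": time; "joint_pos": joint angles; "joint_vel": joint speeds; "tau": joint torques, N m; "eef_pos": TCP position; "tool_rot": TCP orientation; "ft_force": force on the tool from outside, world axes, zero at the start; "ft_torque": the same for the moment, N m; "grip_width": finger opening in m.
Only numpy, scipy, OpenCV 4.12 (cv2) and the standard library are available. Lean on these libraries where they do the work, as an engineer would, in place of code of your own. Each camera call takes 0.05 s, during which the arm holds its last target. There are 200 camera calls.

## Working session

There is one attempt and no reset: what is moved stays moved. The work goes in short steps, Python scripts to look and compute and a shell command to move; the robot and the scene stay as the last step left them, time stands still between calls to the robot, and variables do not carry over. Pictures are saved under pics/ and viewed, about 8 in all and at most 12, crops included, and the job is handed in when it is done.

```bash
mkdir -p pics; python3 - <<'E'
from workcell import readout, viewer
import cv2,numpy as np
o=readout.get_obs();print({k:np.round(v,3).tolist() for k,v in o.items()})
for n in("top","scene"):
    im=viewer.camera(n);cv2.imwrite(f"pics/{n}0.png",cv2.resize(im[:,:,::-1],None,fx=1.5,fy=1.5));np.save(f"pics/{n}0.npy",im)
    print(n,viewer.calibration(n))
E
```

```text
{'clock': 0.0, 'joint_pos': [1.326, 0.241, 0.004, 1.335, 0.0, 1.571], 'joint_vel': [-0.001, 0.0, -0.0, 0.001, 0.0, 0.001], 'tau': [-0.001, -37.232, 25.241, 0.017, -0.0, -0.0], 'eef_pos': [0.121, 0.485, 0.247], 'tool_rot': [0.122, 0.993, -0.001, -0.0], 'ft_force': [-0.613, -0.338, -0.028], 'ft_torque': [0.03, -0.023, 0.025], 'grip_width': 0.085}
top {'fx': 412.68459842702237, 'fy': 412.68459842702237, 'cx': 259.1084995136026, 'cy': 193.58575993875166, 'eye': array([0.43150272, 0.03272608, 1.21353687]), 'rotation': array([-0.69749651,  0.71307925, -0.05116188,  0.04898029])}
scene {'fx': 469.37000481915743, 'fy': 469.37000481915743, 'cx': 251.9703871139985, 'cy': 188.90849551012602, 'eye': array([-0.10760869, -0.79026531,  0.83327213]), 'rotation': array([ 0.82675565, -0.31333662,  0.1708534 , -0.43486133])}
```

View pics/top0.png

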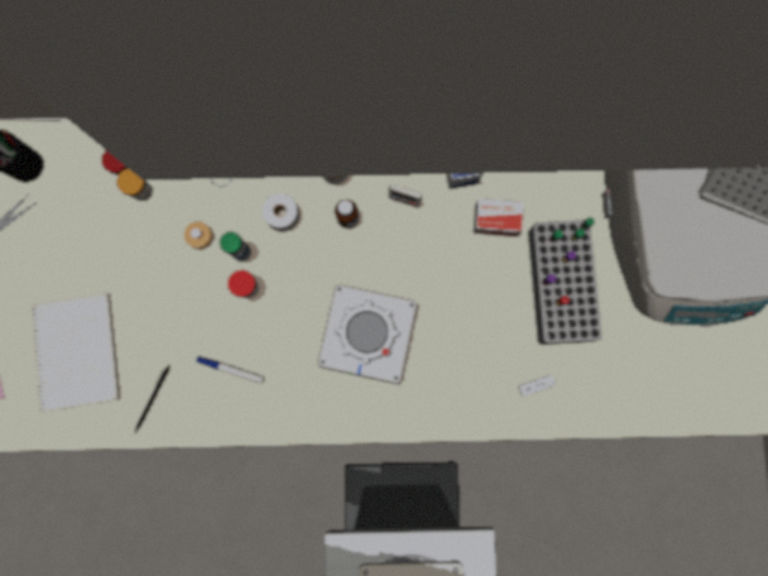

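View pics/scene0.png

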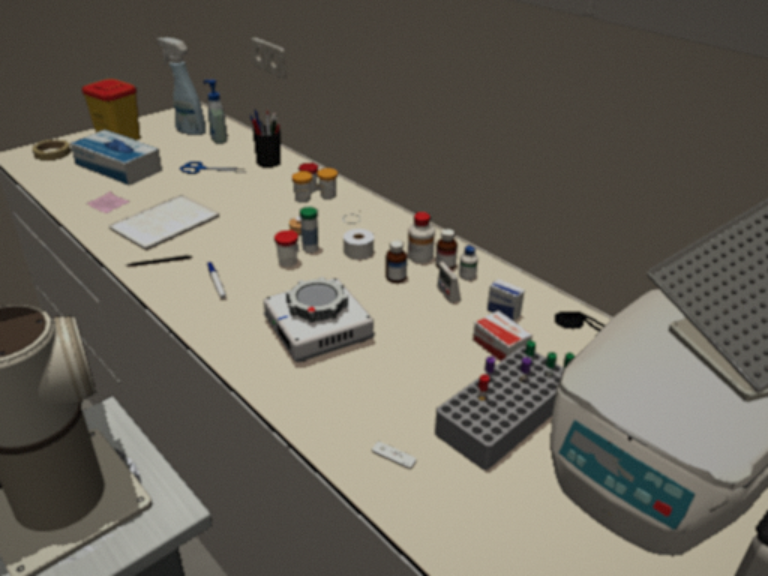

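The top view shows the reader (ring centre about 367,332 in the 1.5x picture), red dot at (386,352), blue line at (360,370); the bystanders are well clear. The scene view agrees. Next I measure.

```bash
cat > h.py <<'E'
import numpy as np,cv2
from scipy.spatial.transform import Rotation as R
from workcell import viewer
def pt(name,uv,z,cal=None):
    c=cal or viewer.calibration(name)
    d=np.array([(uv[0]-c['cx'])/c['fx'],(uv[1]-c['cy'])/c['fy'],1.])
    if name=='wrist':
        r=np.hypot(d[0],d[1]);d=np.array([d[0]/r*np.sin(r),d[1]/r*np.sin(r),np.cos(r)])
    d=R.from_quat(c['rotation']).apply(d);return c['eye']+d*(z-c['eye'][2])/d[2]
def pix(name,p,cal=None):
    c=cal or viewer.calibration(name)
    d=R.from_quat(c['rotation']).inv().apply(np.array(p)-c['eye'])
    if name=='wrist':
        r=np.hypot(d[0],d[1]);s=np.arctan2(r,d[2])/r
    else: s=1/d[2]
    return np.array([c['cx']+c['fx']*d[0]*s,c['cy']+c['fy']*d[1]*s])
def cents(im,kind):
    hsv=cv2.cvtColor(im,cv2.COLOR_RGB2HSV);h,s,v=cv2.split(hsv)
    m=(((h<8)|(h>172))&(s>110)&(v>80)) if kind=='red' else ((h>100)&(h<130)&(s>80)&(v>60))
    n,_,st,c=cv2.connectedComponentsWithStats(m.astype(np.uint8))
    return [(c[i],st[i,4]) for i in range(1,n) if st[i,4]>5]
E
python3 - <<'E'
from h import *
for n,box in(("top",(200,185,285,260)),("scene",(165,175,255,245))):
    im=np.load(f"pics/{n}0.npy");x0,y0,x1,y1=box
    for k,z in(('red',.086),('blue',.055)):
        for c,a in cents(im[y0:y1,x0:x1],k): print(n,k,a,(c+[x0,y0]).round(1),pt(n,c+[x0,y0],z).round(4))
im=np.load("pics/top0.npy");g=im.astype(int)
# case: white (low saturation) vs cream table
hsv=cv2.cvtColor(im,cv2.COLOR_RGB2HSV);m=np.zeros(im.shape[:2],np.uint8)
m[185:262,205:285]=(hsv[185:262,205:285,1]<22)*255
m=cv2.morphologyEx(m,cv2.MORPH_CLOSE,np.ones((15,15)));m=cv2.morphologyEx(m,cv2.MORPH_OPEN,np.ones((5,5)))
cs=max(cv2.findContours(m,0,2)[0],key=cv2.contourArea);r=cv2.minAreaRect(cs);print(r)
b=np.array([pt('top',p,.055) for p in cv2.boxPoints(r)]);print(b.round(3),b.mean(0),np.linalg.norm(b[1]-b[0]),np.linalg.norm(b[2]-b[1]))
# glass centre
m2=np.zeros_like(m);m2[200:240,225:265]=((hsv[200:240,225:265,2]<150)&(hsv[200:240,225:265,1]<60))*255
m2=cv2.morphologyEx(m2,cv2.MORPH_OPEN,np.ones((7,7)))
c=max(cv2.findContours(m2,0,2)[0],key=cv2.contourArea);e=cv2.minEnclosingCircle(c);print(e,pt('top',e[0],.082))
print(pix('top',[.121,.485,.248]),pix('top',[0,0,0]))
E
```

```text
top red 7 [256.7 234. ] [0.4814 0.0364 0.086 ]
scene red 14 [207.1 206.1] [0.4835 0.0394 0.086 ]
((244.5, 223.0), (76.0, 79.0), 90.0)
[[ 0.625  0.181  0.055]
 [ 0.62  -0.044  0.055]
 [ 0.407 -0.037  0.055]
 [ 0.411  0.181  0.055]] [0.51567924 0.0701072  0.055     ] 0.22466883153251932 0.21340352722983386
((244.17391967773438, 220.88043212890625), 14.426857948303223) [0.5181966  0.07006945 0.082     ]
[ 56.49305877 399.30577448] [273.74645023 409.89062328]
```

```bash
python3 - <<'E'
from h import *
im=np.load("pics/top0.npy").astype(int)
b=[pt('top',np.array(p)/1.5,.055) for p in((336,287),(417,302),(402,382),(319,366))];b=np.array(b)
print(b.round(3),b.mean(0),[np.linalg.norm(b[i]-b[i-1]).round(3) for i in range(4)])
d=(b[0]-b[3]+b[1]-b[2]);print('yaw of x axis (side)',np.arctan2(d[1],d[0]))
for n,(x0,y0,x1,y1),g in(("top",(225,236,260,256),0),("scene",(170,195,205,225),0)):
    im=np.load(f"pics/{n}0.npy").astype(int)[y0:y1,x0:x1]
    w=np.clip(im[:,:,2]-im[:,:,0]-25,0,None);Y,X=np.mgrid[y0:y1,x0:x1]
    u=np.array([(w*X).sum(),(w*Y).sum()])/w.sum();print(n,'blue',u,pt(n,u,.055),w.sum())
    im=np.load(f"pics/{n}0.npy")
c=np.array([.518,.070])
E
```

```text
[[ 0.605  0.127  0.055]
 [ 0.573 -0.026  0.055]
 [ 0.425  0.006  0.055]
 [ 0.458  0.16   0.055]] [0.51538777 0.06684454 0.055     ] [np.float64(0.151), np.float64(0.156), np.float64(0.152), np.float64(0.157)]
yaw of x axis (side) -0.21641058578750058
top blue [239.20491803 245.91256831] [0.45081369 0.08598799 0.055     ] 366
scene blue [188.17073171 211.23414634] [0.45432343 0.08889241 0.055     ] 205
```

Ring centre is about (0.517, 0.069), reader yaw about -0.23, and the dot 49 mm out at q of about 0.95, which fits "under a fifth of a turn". I'll move near it with the gripper shut.

```bash
python3 -m crank '-.03 -.016 0 0 0 0 1;-.03 -.016 0 0 0 0 1;-.03 -.016 0 0 0 0 1;-.03 -.016 0 0 0 0 1;-.03 -.016 0 0 0 0 1;-.03 -.016 0 0 0 0 1;-.03 -.016 0 0 0 0 1;-.03 -.016 0 0 0 0 1;-.03 -.016 0 0 0 0 1;-.03 -.016 0 0 0 0 1;-.03 -.016 0 0 0 0 1;-.03 -.016 0 0 0 0 1;-.03 -.016 0 0 0 0 1;-.03 -.016 0 0 0 0 1'
python3 -m crank '0 0 0 0 0 .12 1;0 0 0 0 0 .12 1;0 0 0 0 0 .12 1;0 0 0 0 0 .12 1;0 0 0 0 0 .12 1;0 0 0 0 0 .12 1;0 0 0 0 0 .12 1;0 0 0 0 0 .12 1;0 0 0 0 0 .12 1;0 0 0 0 0 .12 1;0 0 0 0 0 .12 1;0 0 0 0 0 .12 1;0 0 0 0 0 .12 1;0 0 0 0 0 .12 1;0 0 0 0 0 .12 1;0 0 0 0 0 .12 1;0 0 0 0 0 .12 1;0 0 0 0 0 .12 1'
cat > st.py <<'E'
from h import *
from workcell import readout
import sys
C=np.array([.517,.069])
def st(C=C):
    o=readout.get_obs();T=R.from_quat(o['tool_rot']).as_matrix();p=o['eef_pos']
    v=np.array(p[:2])-C;a=np.arctan2(v[1],v[0]);psi=np.arctan2(T[1,0],T[0,0])
    print('t',round(o['clock'],2),'p',np.round(p,4),'r',np.hypot(*v).round(4),'a',a.round(3),'psi-(a-90)',((psi-a+np.pi/2+np.pi)%(2*np.pi)-np.pi).round(3),'z',T[:,2].round(3),'J6',np.round(o['joint_pos'][5],2),'F',np.round(o['ft_force'],1),'w',np.round(o['grip_width'],4))
    return o,T
if __name__=='__main__':st()
E
python3 - <<'E'
from st import *
st()
im=viewer.camera('wrist');c=viewer.calibration('wrist');print(c)
np.save('pics/w1.npy',im);np.save('pics/w1c.npy',c,allow_pickle=True)
cv2.imwrite('pics/w1.png',cv2.resize(im[:,:,::-1],None,fx=1.5,fy=1.5))
E
```

```text
clock: 1.27
eef_pos: [0.4835, 0.1553, 0.2409]
tool_rot: [0.114, 0.993, -0.004, -0.004]
ft_force: [-0.0, 0.8, -0.4]
grip_width: 0.0001
clock: 2.77
eef_pos: [0.484, 0.1451, 0.2291]
tool_rot: [0.946, 0.325, -0.017, 0.003]
ft_force: [0.5, -0.1, -0.2]
grip_width: 0.0001
t 2.77 p [0.484  0.1451 0.2291] r 0.083 a 1.98 psi-(a-90) 0.252 z [-0.031 -0.016 -0.999] J6 2.77 F [ 0.5 -0.1 -0.2] w 0.0001
{'fx': 297.3186396354542, 'fy': 297.3186396354542, 'cx': 257.7870113284217, 'cy': 189.5242479142717, 'eye': array([0.54608688, 0.19266088, 0.35174036]), 'rotation': array([ 0.88578527, -0.4340165 , -0.07533107,  0.14608   ])}
```

View pics/w1.png

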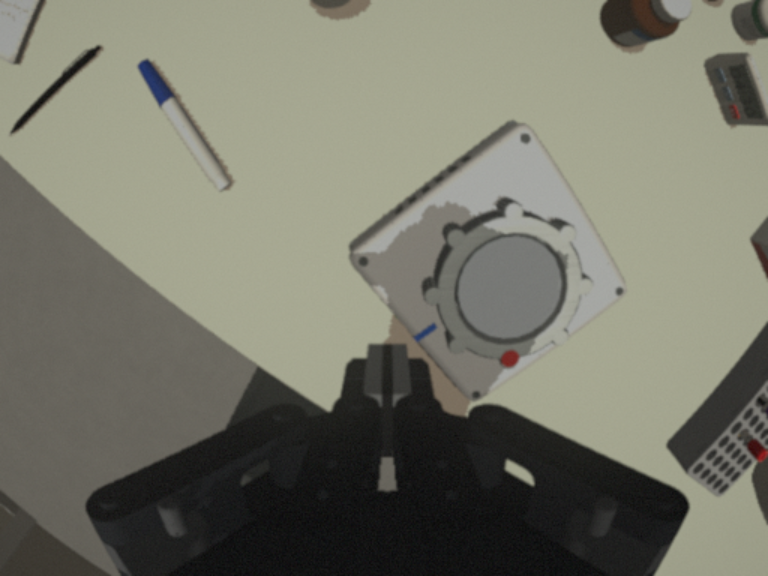

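The wrist view shows the ring clearly: dot at (510,358), blue line at (426,332), glass centre at (511,287), case corners at (358,256), (525,125), (622,291) and (475,395). I'll refine the fit from these.

```bash
python3 - <<'E'
from h import *
im=np.load('pics/w1.npy');c=np.load('pics/w1c.npy',allow_pickle=True).item()
P=lambda u,z:pt('wrist',np.array(u),z,c)
r=[(k,a) for k,a in cents(im,'red') if abs(k[0]-340)<20];b=[(k,a) for k,a in cents(im,'blue') if abs(k[0]-284)<20]
print(r,b)
red=P(r[0][0],.086);blue=P(b[0][0],.055);g=P((511/1.5,287/1.5),.082)
cor=np.array([P(np.array(q)/1.5,.055) for q in((352,250),(520,122),(626,292),(475,398))])
print('red',red,'blue',blue,'glass',g,'case',cor.mean(0),[np.linalg.norm(cor[i]-cor[i-1]).round(3) for i in range(4)])
d=cor[1]-cor[0]+cor[2]-cor[3];print('side',np.arctan2(d[1],d[0]))
C=g[:2];v=red[:2]-C;w=blue[:2]-C
print('red r',np.hypot(*v),'az',np.arctan2(v[1],v[0]),'blue r',np.hypot(*w),'az',np.arctan2(w[1],w[0]))
# glass ellipse
gr=cv2.cvtColor(im,cv2.COLOR_RGB2GRAY)[150:232,295:388]
print('finger tips px',pix('wrist',[.484-.001,.145,.229-.017],c)*1.5)
E
```

```text
[(array([339.34065934, 238.57142857]), np.int32(91))] [(array([283.34545455, 221.14545455]), np.int32(55))]
red [0.48235785 0.03864558 0.086     ] blue [0.45260578 0.08723865 0.055     ] glass [0.52048136 0.0719162  0.082     ] case [0.52134874 0.07391213 0.055     ] [np.float64(0.153), np.float64(0.145), np.float64(0.156), np.float64(0.147)]
side -0.2467490165124703
red r 0.05059976882973438 az -2.424063172087628 blue r 0.06958356290073194 az 2.9195709707888016
finger tips px [386.73932429 366.66286556]
```

```bash
sed -i 's/^C=.*/C=np.array([.519,.070])/' st.py; cat > go.py <<'E'
from st import *
o,T=st();a,r,z=map(float,sys.argv[1:4]);psi=a-np.pi/2
x=np.array([np.cos(psi),np.sin(psi),0]);D=np.c_[x,np.cross([0,0,-1],x),[0,0,-1]]
t=np.array([C[0]+r*np.cos(a),C[1]+r*np.sin(a),z])-o['eef_pos']
print('rotvec',R.from_matrix(T.T@D).as_rotvec().round(4),'then shift',(D.T@t).round(4),'shift now-axes',(T.T@t).round(4))
E
python3 go.py 2.675 .08 .085
```

```text
t 2.82 p [0.4839 0.1451 0.229 ] r 0.0829 a 2.008 psi-(a-90) 0.221 z [-0.031 -0.016 -0.999] J6 2.78 F [0.7 0.8 0.1] w 0.0
rotvec [-0.0138  0.0328 -0.4462] then shift [-0.0513 -0.0149  0.144 ] shift now-axes [-0.0476  0.0096  0.1457]
```

```bash
python3 -m crank '0 0 0 -.0035 .008 -.112 1;0 0 0 -.0035 .008 -.112 1;0 0 0 -.0035 .008 -.112 1;0 0 0 -.0035 .008 -.112 1;-.017 -.005 .01 0 0 0 1;-.017 -.005 .02 0 0 0 1;-.017 -.005 .02 0 0 0 1;0 0 .02 0 0 0 1;0 0 .02 0 0 0 1;0 0 0 0 0 0 1' >/dev/null; python3 go.py 2.675 .08 .085
```

```text
t 3.65 p [0.446  0.1033 0.1338] r 0.0802 a 2.714 psi-(a-90) 0.014 z [-0.002 -0.    -1.   ] J6 2.21 F [-0.4  0.5  1. ] w -0.0002
rotvec [-0.0015  0.0012  0.0527] then shift [0.0031 0.0002 0.0488] shift now-axes [0.0032 0.0004 0.0488]
```

```bash
python3 -m crank '.0015 0 .016 0 0 .025 1;.0015 0 .016 0 0 .025 1;0 0 .017 0 0 0 1;0 .004 0 0 0 0 1;0 .004 0 0 0 0 1;0 .004 0 0 0 0 1;0 0 0 0 0 0 1' >/dev/null; python3 go.py 2.675 .062 .085
python3 - <<'E'
from h import *
im=viewer.camera('wrist');c=viewer.calibration('wrist')
np.save('pics/w2.npy',im);np.save('pics/w2c.npy',c,allow_pickle=True)
cv2.imwrite('pics/w2.png',cv2.resize(im[120:340,130:400,::-1],None,fx=2.9,fy=2.7))
E
```

```text
t 4.23 p [0.4615 0.1011 0.0878] r 0.0653 a 2.645 psi-(a-90) 0.041 z [ 0.001  0.    -1.   ] J6 2.24 F [0.5 0.3 0.1] w -0.0006
rotvec [ 0.001  -0.0008  0.0113] then shift [-0.002   0.0033  0.0028] shift now-axes [-0.002   0.0033  0.0028]
```

View pics/w2.png

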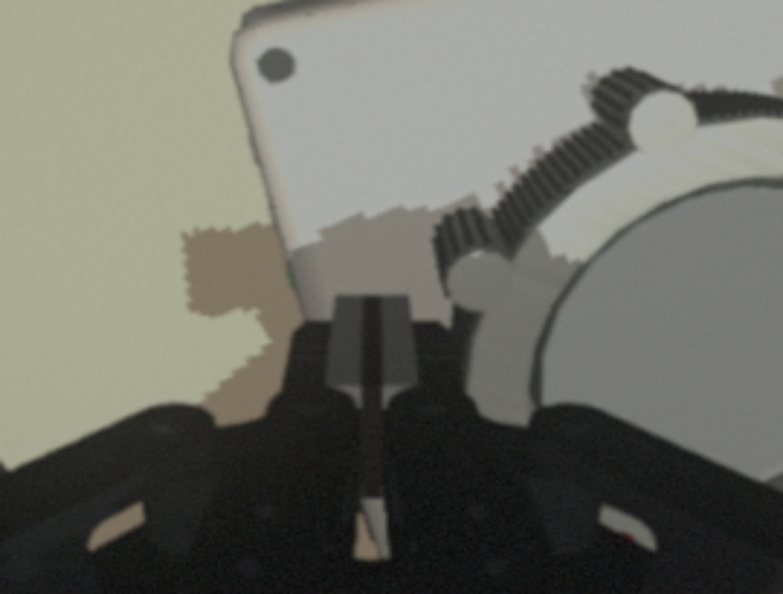

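The tip is beside the rim, behind a lobe (at 480,280 in the crop), with a few mm of gap to the ring. I'll close in gently.

```bash
python3 -m crank '-.001 .002 .002 0 0 0 1;-.001 .002 0 0 0 0 1;0 0 0 0 0 0 1' |grep -E "force"; python3 go.py 2.675 .06 .085; python3 -m crank '0 .0015 0 0 0 0 1;0 .0015 0 0 0 0 1;0 0 0 0 0 0 1'|grep force;python3 go.py 2.675 .06 .085
```

```text
ft_force: [0.2, -0.7, -0.5]
t 4.53 p [0.463  0.0996 0.0875] r 0.0634 a 2.655 psi-(a-90) 0.033 z [-0.001  0.007 -1.   ] J6 2.23 F [ 0.2 -0.7 -0.5] w 0.0002
rotvec [-0.004  -0.0056  0.0136] then shift [-0.0013  0.0034  0.0025] shift now-axes [-0.0013  0.0034  0.0025]
ft_force: [-0.2, 1.3, 0.1]
t 4.78 p [0.463  0.0994 0.0876] r 0.0632 a 2.657 psi-(a-90) 0.033 z [-0.006  0.01  -1.   ] J6 2.23 F [-0.2  1.3  0.1] w 0.0001
rotvec [-0.0103 -0.0063  0.0155] then shift [-0.0011  0.0032  0.0026] shift now-axes [-0.0012  0.0032  0.0026]
```

```bash
python3 -m crank '0 .004 .004 .005 .003 0 1;-.006 .003 0 0 0 -.1 1;-.006 .001 0 0 0 -.1 1;-.006 .001 0 0 0 -.1 1;-.006 .001 0 0 0 -.1 1;-.006 .001 0 0 0 -.1 1;-.006 .001 0 0 0 -.1 1;-.006 .001 0 0 0 -.1 1;-.006 .001 0 0 0 -.1 1'|grep force;python3 go.py 3.4 .061 .084
python3 - <<'E'
from h import *
im=viewer.camera('wrist')
cv2.imwrite('pics/w3.png',cv2.resize(im[120:340,130:400,::-1],None,fx=2.9,fy=2.7))
E
```

```text
ft_force: [-4.1, 0.0, 2.7]
t 5.53 p [0.4598 0.0527 0.0822] r 0.0617 a -2.858 psi-(a-90) 0.11 z [-0.035  0.027 -0.999] J6 1.27 F [-4.1  0.   2.7] w 0.0001
rotvec [-0.0247 -0.0367  0.1363] then shift [ 0.0016  0.0007 -0.0018] shift now-axes [ 0.0015  0.0009 -0.0017]
```

View pics/w3.png

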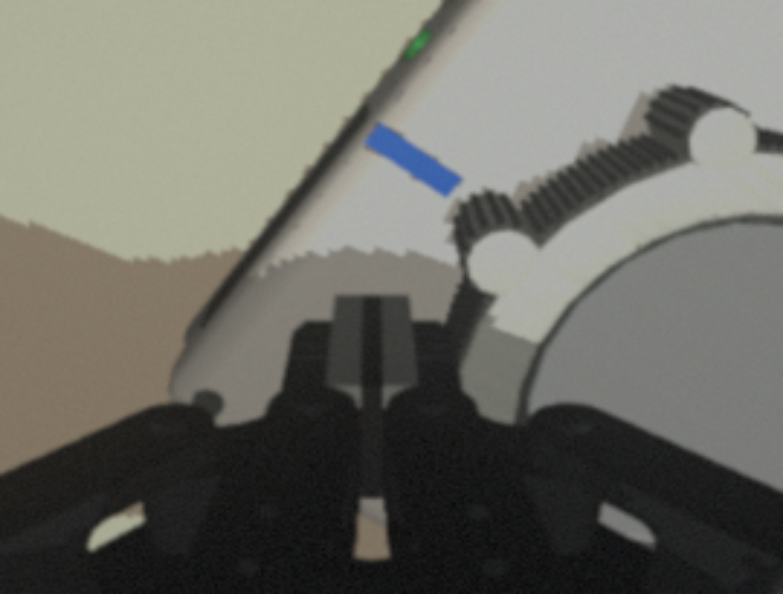

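The ring follows: the next lobe is now just past the blue line (at 500,260), with only a few N of force. I'll continue with tilt corrections.

```bash
python3 -m crank '-.006 .001 -.002 -.015 -.02 -.02 1;-.006 .001 0 -.012 -.018 -.04 1;-.006 .0005 0 -.003 -.003 -.09 1;-.006 .0005 0 -.003 -.003 -.1 1;-.006 .0005 0 -.003 -.003 -.1 1;-.006 .0005 0 -.003 -.003 -.1 1;-.006 .0005 0 -.003 -.003 -.1 1;-.006 .0005 0 -.003 -.003 -.1 1;-.006 .0005 0 -.003 -.003 -.1 1;-.006 .0005 0 -.003 -.003 -.1 1'|grep force;python3 go.py 4.45 .061 .084
```

```text
ft_force: [-1.8, 1.7, 0.0]
t 6.42 p [0.5025 0.0101 0.0829] r 0.0621 a -1.84 psi-(a-90) -0.038 z [ 0.037  0.003 -0.999] J6 0.32 F [-1.8  1.7  0. ] w 0.0001
rotvec [ 0.0136  0.0342 -0.0438] then shift [-0.0004  0.0011 -0.0011] shift now-axes [-0.0004  0.0012 -0.0011]
```

```bash
python3 -m crank '-.006 .001 -.001 .007 .017 -.1 1;-.006 .001 0 .007 .017 -.1 1;-.006 .0007 0 0 0 -.1 1;-.006 .0007 0 0 0 -.1 1;-.006 .0007 0 0 0 -.1 1;-.006 .0007 0 0 0 -.1 1;-.006 .0007 0 0 0 -.1 1;-.006 .0007 0 0 0 -.1 1;-.006 .0007 0 0 0 -.1 1;-.006 .0007 0 0 0 -.1 1'|grep force;python3 go.py 5.45 .061 .084
```

```text
ft_force: [-1.8, 0.3, 1.6]
t 7.25 p [0.5607 0.0207 0.0831] r 0.0645 a -0.869 psi-(a-90) 0.015 z [-0.003 -0.015 -1.   ] J6 -0.67 F [-1.8  0.3  1.6] w -0.0
rotvec [-0.0095 -0.0125 -0.0211] then shift [-0.0023  0.0035 -0.0009] shift now-axes [-0.0022  0.0035 -0.0009]
```

```bash
python3 -m crank '-.006 .003 -.001 -.005 -.006 -.1 1;-.006 .003 0 -.005 -.006 -.1 1;-.006 .001 0 0 0 -.1 1;-.006 .001 0 0 0 -.1 1;-.006 .001 0 0 0 -.1 1;-.006 .001 0 0 0 -.1 1;-.006 .001 0 0 0 -.1 1;-.006 .001 0 0 0 -.1 1;-.006 .001 0 0 0 -.1 1;-.006 .001 0 0 0 -.1 1'|grep force;python3 go.py 6.45 .061 .084
python3 - <<'E'
from h import *
im=viewer.camera('wrist');cv2.imwrite('pics/w4.png',im[:,:,::-1])
t=viewer.camera('top');cv2.imwrite('pics/t4.png',cv2.resize(t[170:270,190:300,::-1],None,fx=3.4,fy=3.84))
cv2.imwrite('pics/c4.png',np.hstack([im[:,90:450,::-1],cv2.resize(t[170:270,190:300,::-1],(420,384))]))
E
```

```text
ft_force: [1.1, -1.8, 0.7]
t 8.08 p [0.5851 0.0698 0.0845] r 0.0661 a -0.003 psi-(a-90) 0.165 z [ 0.022 -0.027 -0.999] J6 -1.6 F [ 1.1 -1.8  0.7] w 0.0002
rotvec [-0.0168 -0.0306 -0.0049] then shift [-0.0112  0.0042  0.0005] shift now-axes [-0.0112  0.0042  0.    ]
```

View pics/c4.png

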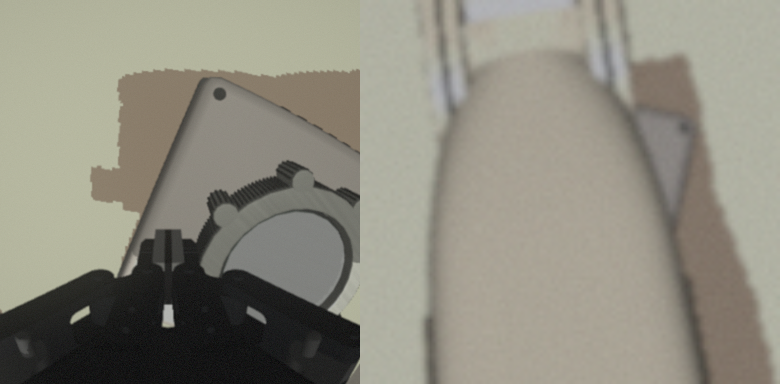

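```bash
python3 - <<'E'
from h import *
c=viewer.calibration('wrist')
p=np.array([pt('wrist',(u+90.,v),.082,c) for u,v in((221,262),(240,228),(285,211),(330,217),(346,250),(318,324))])[:,:2]
A=np.c_[2*p,np.ones(len(p))];s=np.linalg.lstsq(A,(p**2).sum(1),rcond=None)[0]
print('glass now',s[:2],'r',np.sqrt(s[2]+s[:2]@s[:2]),'screw',pt('wrist',(309.5,94.),.055,c))
c1=np.load('pics/w1c.npy',allow_pickle=True).item()
for q in((525,138),(363,261),(620,291),(475,395)):print(pt('wrist',np.array(q)/1.5,.055,c1).round(4))
E
```

```text
glass now [0.51874473 0.07911467] r 0.04301493986108274 screw [ 0.57080089 -0.01199193  0.055     ]
[0.6038 0.1222 0.055 ]
[0.4679 0.1554 0.055 ]
[ 0.5713 -0.0145  0.055 ]
[0.4339 0.0193 0.055 ]
```

```bash
python3 - <<'E'
from h import *
c=viewer.calibration('wrist')
for q in((312,213),(393,181)):
    p=pt('wrist',q,.087,c)[:2]-[.519,.071];print(np.hypot(*p),np.arctan2(p[1],p[0]))
E
python3 go.py 6.28 .061 .084
```

```text
0.053989615101487164 -0.5734250224313636
0.051346565596176605 -1.3684627510765326
t 8.18 p [0.5849 0.0706 0.0844] r 0.0659 a 0.009 psi-(a-90) 0.149 z [ 0.021 -0.026 -0.999] J6 -1.6 F [ 2.7 -1.2 -0.6] w 0.0001
rotvec [-0.0191 -0.0278  0.1616] then shift [0.0008 0.0049 0.0004] shift now-axes [-0.      0.0049  0.0004]
```

```bash
python3 -m crank '0 .003 0 -.01 -.014 .07 1;0 .003 0 -.009 -.014 .06 1;-.006 .002 0 0 0 -.07 1;-.006 .0015 0 0 0 -.1 1;-.006 .0015 0 0 0 -.1 1;-.006 .0015 0 0 0 -.1 1;-.006 .0015 0 0 0 -.1 1'|grep force;python3 go.py 6.78 .061 .084; python3 -m crank '-.006 .0015 0 0 0 -.1 1;-.006 .0015 0 0 0 -.1 1;-.006 .0015 0 0 0 -.1 1;-.006 .0015 0 0 0 -.1 1;-.006 .0015 0 0 0 -.1 1'|grep force;python3 go.py 7.28 .061 .084
```

```text
ft_force: [4.1, -0.5, -3.2]
t 8.77 p [0.58   0.0927 0.0857] r 0.0651 a 0.355 psi-(a-90) 0.117 z [ 0.027 -0.007 -1.   ] J6 -1.88 F [ 4.1 -0.5 -3.2] w 0.0001
rotvec [-0.0211 -0.0187 -0.0245] then shift [-0.0092  0.0034  0.0017] shift now-axes [-0.0091  0.0037  0.0014]
ft_force: [6.0, 3.6, -3.8]
t 9.18 p [0.5686 0.1138 0.0866] r 0.0661 a 0.723 psi-(a-90) 0.249 z [ 0.054 -0.001 -0.999] J6 -2.34 F [ 6.   3.6 -3.8] w -0.0001
rotvec [-0.029  -0.0453 -0.0239] then shift [-0.0179  0.0027  0.0026] shift now-axes [-0.0179  0.0032  0.0017]
```

```bash
python3 -m crank '.002 -.002 .0025 -.015 -.022 .1 1;.002 0 0 -.014 -.022 .1 1;0 0 0 0 0 .05 1;0 0 0 0 0 0 1'|grep force;python3 go.py 7.0 .061 .084; python3 - <<'E'
from h import *
im=viewer.camera('wrist');np.save('pics/w5.npy',im)
cv2.imwrite('pics/w5.png',cv2.resize(im[100:370,130:490,::-1],None,fx=2.2,fy=2.2))
E
```

```text
ft_force: [0.9, 0.7, 0.4]
t 9.52 p [0.5749 0.1136 0.0848] r 0.0709 a 0.662 psi-(a-90) 0.038 z [ 0.004  0.006 -1.   ] J6 -2.08 F [0.9 0.7 0.4] w 0.0002
rotvec [-0.0072  0.0017 -0.0168] then shift [-0.0039  0.0098  0.0008] shift now-axes [-0.0037  0.0099  0.0007]
```

View pics/w5.png

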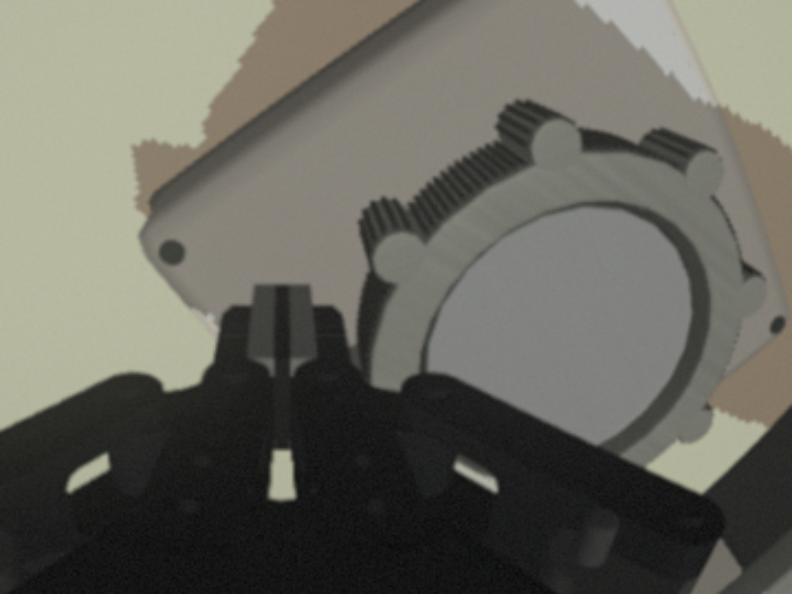

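```bash
cat > lob.py <<'E'
from st import *
from scipy.optimize import least_squares
def fit(q,sc,x0,y0,z=.0875):
    c=viewer.calibration('wrist')
    p=np.array([pt('wrist',(x0+u/sc,y0+v/sc),z,c)[:2] for u,v in q])
    s=least_squares(lambda s:np.hypot(*(p-s[:2]).T)-s[2],[.519,.07,.052]).x
    w=p-s[:2];w2=p-C
    print('centre,r',s.round(4),'az',np.arctan2(w[:,1],w[:,0]).round(3),'az about C',np.arctan2(w2[:,1],w2[:,0]).round(3))
    print('screws',[pt('wrist',(x0+u/sc,y0+v/sc),.055,c).round(4)[:2].tolist() for u,v in SCR])
SCR=[]
E
python3 - <<'E'
import lob
lob.SCR=[(172,253),(778,326)]
lob.fit([(400,258),(557,142),(704,175),(748,296),(692,425)],2.2,130,100)
lob.st()
E
```

```text
centre,r [0.5215 0.0701 0.0509] az [ 0.192 -0.619 -1.419 -2.203 -2.994] az about C [ 0.184 -0.59  -1.369 -2.163 -2.988]
screws [[0.6038, 0.1231], [0.4341, 0.019]]
t 9.57 p [0.575  0.1135 0.0848] r 0.0709 a 0.66 psi-(a-90) 0.042 z [ 0.005  0.006 -1.   ] J6 -2.08 F [ 0.8  0.8 -0.5] w -0.0001
```

The lobes fit a ring centre of (0.520, 0.070), so the reader hasn't moved. The finger rode up and slipped over one lobe in this last stretch. The dot is still hidden at about az 0.97, so q is about 4.35. I'll re-enter this hollow deeper.

```bash
sed -i 's/^C=.*/C=np.array([.520,.070])/' st.py; python3 -m crank '0 .004 .001 0 0 0 1;0 .004 0 0 0 0 1;0 .004 0 0 0 0 1;0 0 0 0 0 0 1'|grep force;python3 go.py 6.93 .060 .084
```

```text
ft_force: [-0.0, 0.2, -0.1]
t 9.9 p [0.5709 0.1089 0.0855] r 0.064 a 0.653 psi-(a-90) 0.049 z [ 0.018  0.016 -1.   ] J6 -2.09 F [-0.   0.2 -0.1] w 0.0004
rotvec [-0.0237  0.001   0.0555] then shift [0.0004 0.004  0.0015] shift now-axes [0.0002 0.0041 0.0014]
```

```bash
python3 -m crank '0 .004 .002 -.024 0 .05 1;0 .004 .001 0 0 0 1;0 0 0 0 0 0 1'|grep force;python3 go.py 6.93 .059 .084; python3 -m crank '-.006 .003 0 0 0 -.07 1;-.006 .0025 0 0 0 -.09 1;-.006 .0025 0 0 0 -.09 1;-.006 .0025 0 0 0 -.09 1;-.006 .0025 0 0 0 -.09 1'|grep force;python3 go.py 7.4 .059 .084
```

```text
ft_force: [-1.2, -0.9, 0.8]
t 10.15 p [0.5718 0.1079 0.0868] r 0.0642 a 0.631 psi-(a-90) 0.02 z [ 0.018  0.01  -1.   ] J6 -2.04 F [-1.2 -0.9  0.8] w -0.0001
rotvec [-0.0204 -0.0025  0.0047] then shift [-0.001   0.0052  0.0028] shift now-axes [-0.001   0.0053  0.0027]
ft_force: [6.0, 5.6, -5.2]
t 10.57 p [0.5521 0.1242 0.0896] r 0.063 a 1.036 psi-(a-90) 0.064 z [ 0.045  0.024 -0.999] J6 -2.46 F [ 6.   5.6 -5.2] w -0.0002
rotvec [-0.0416 -0.0293 -0.0162] then shift [-0.0051  0.0038  0.0056] shift now-axes [-0.0052  0.0041  0.0053]
```

Radial contact at TCP r of about 63 mm means the wider finger bodies (about 10 mm above the tip) meet the rim. I need to work higher, with the tip only about 10 mm below the ring's top. I'll lift, unwind joint 6 and look again.

```bash
python3 -m crank '0 -.004 -.015 0 0 0 1;0 0 -.03 -.03 -.02 0 1;0 0 -.02 0 0 0 1;0 0 0 0 0 .12 1;0 0 0 0 0 .12 1;0 0 0 0 0 .12 1;0 0 0 0 0 .12 1;0 0 0 0 0 .12 1;0 0 0 0 0 .12 1;0 0 0 0 0 .12 1;0 0 0 0 0 .12 1;0 0 0 0 0 .12 1;0 0 0 0 0 .12 1;0 0 0 0 0 .12 1;0 0 0 0 0 .12 1;0 0 0 0 0 .12 1;0 0 0 0 0 .12 1;0 0 0 0 0 .12 1;0 0 0 0 0 .12 1;0 0 0 0 0 .12 1'|grep force;python3 go.py 2.675 .08 .13
```

```text
ft_force: [0.7, 0.8, -0.3]
t 12.23 p [0.5342 0.1166 0.1547] r 0.0487 a 1.275 psi-(a-90) -2.293 z [-0.008 -0.009 -1.   ] J6 -0.33 F [ 0.7  0.8 -0.3] w 0.0
rotvec [-1.6300e-02 -2.0000e-04  2.5899e+00] then shift [-0.048  -0.0717  0.0247] shift now-axes [0.0782 0.036  0.0255]
```

```bash
python3 -m crank '.035 .018 0 0 0 0 1;.03 .015 0 0 0 0 1;0 0 0 0 0 .12 1;0 0 0 0 0 .12 1;0 0 0 0 0 .12 1;0 0 0 0 0 .12 1;0 0 0 0 0 .12 1;0 0 0 0 0 .12 1;0 0 0 0 0 .12 1;0 0 0 0 0 .12 1;0 0 0 0 0 .12 1;0 0 0 0 0 .12 1;0 0 0 0 0 .12 1;0 0 0 0 0 .12 1;0 0 0 0 0 .12 1;0 0 0 0 0 .12 1;0 0 0 0 0 .12 1;0 0 0 0 0 .12 1;0 0 0 0 0 .12 1;0 0 0 0 0 .12 1'|grep force;python3 go.py 2.675 .08 .13
python3 - <<'E'
from h import *
im=viewer.camera('wrist');np.save('pics/w6.npy',im)
cv2.imwrite('pics/w6.png',cv2.resize(im[60:330,170:512,::-1],None,fx=2.2,fy=2.2));print(cents(im,'red'))
E
```

```text
ft_force: [-0.6, 0.8, 0.5]
t 13.9 p [0.4374 0.0974 0.1479] r 0.087 a 2.821 psi-(a-90) 0.189 z [-0.036 -0.027 -0.999] J6 1.93 F [-0.6  0.8  0.5] w -0.0002
rotvec [-0.0269  0.0372  0.3343] then shift [0.0127 0.0061 0.0179] shift now-axes [0.0105 0.0105 0.0172]
[(array([343.97445255, 180.32116788]), np.int32(274)), (array([481.42779292, 349.24523161]), np.int32(367))]
```

View pics/w6.png

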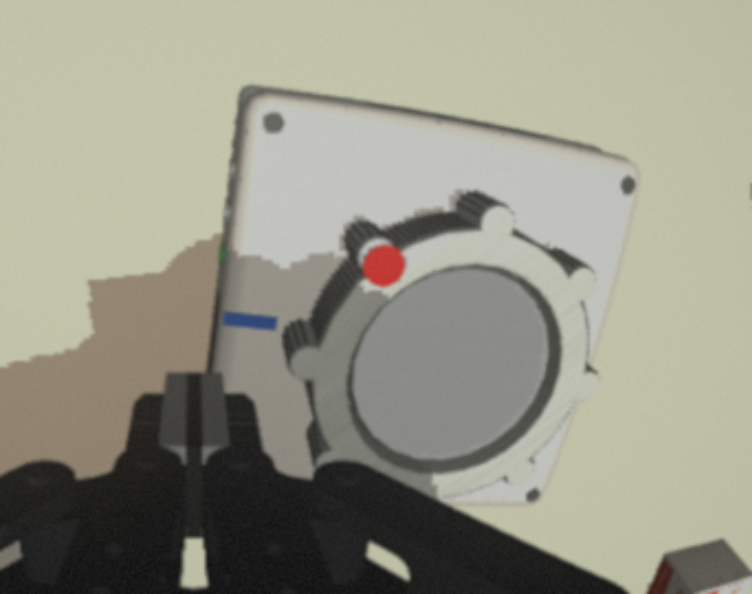

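```bash
cat > dot.py <<'E'
from st import *
st();im=viewer.camera('wrist');c=viewer.calibration('wrist')
for k,a in cents(im,'red'):
    p=pt('wrist',k,.0875,c)[:2];v=p-C
    if np.hypot(*v)<.07:
        az=np.arctan2(v[1],v[0]);print('dot r',np.hypot(*v).round(4),'az',az.round(3),'q mod 2pi',((az-np.pi+.24)%(2*np.pi)).round(3),a)
E
python3 dot.py; python3 - <<'E'
import lob
lob.SCR=[(273,122),(628,185),(533,495),(225,320),(275,324)]
lob.fit([(383,252),(497,222),(583,282),(592,380),(307,362)],2.2,170,60)
E
```

```text
t 13.95 p [0.4373 0.0973 0.1479] r 0.0871 a 2.823 psi-(a-90) 0.183 z [-0.037 -0.028 -0.999] J6 1.94 F [-0.2  0.1  0.1] w 0.0004
dot r 0.0509 az 2.101 q mod 2pi 5.483 277
centre,r [0.5204 0.0713 0.053 ] az [ 2.083  1.359  0.578 -0.167  2.888] az about C [ 2.065  1.357  0.594 -0.143  2.863]
screws [[0.4678, 0.1559], [0.6044, 0.1239], [0.5729, -0.0125], [0.4442, 0.0886], [0.4618, 0.085]]
```

The dot reads az 2.10 at r 51 mm, so q is about 5.48 with 7.08 rad remaining. The screws show the reader unmoved, within about 2 mm. Next is the hollow at az 2.49.

```bash
python3 go.py 2.49 .08 .12; python3 -m crank '0 0 0 -.008 .012 .115 1;0 0 0 -.007 .012 .115 1;0 0 0 -.007 .012 .115 1;0 0 0 0 0 .115 1;0 0 0 0 0 0 1' |grep force; python3 go.py 2.49 .08 .12
```

```text
t 14.0 p [0.4375 0.0974 0.1479] r 0.087 a 2.821 psi-(a-90) 0.196 z [-0.037 -0.027 -0.999] J6 1.93 F [-0.3 -0.3  0.6] w -0.0003
rotvec [-0.0237  0.0397  0.5257] then shift [0.0283 0.0023 0.0279] shift now-axes [0.0242 0.017  0.0266]
ft_force: [-0.5, -0.5, 0.5]
t 14.42 p [0.4352 0.0959 0.1475] r 0.0887 a 2.845 psi-(a-90) -0.294 z [-0.006 -0.    -1.   ] J6 2.38 F [-0.5 -0.5  0.5] w 0.0001
rotvec [-0.0045  0.0035  0.0615] then shift [0.0309 0.0031 0.0275] shift now-axes [0.0307 0.0052 0.0274]
```

```bash
python3 -m crank '.015 0 .01 0 0 .06 1;.017 .002 .015 0 0 0 1;0 0 .015 0 0 0 1;0 0 .012 0 0 0 1;0 0 0 0 0 0 1' |grep force; python3 go.py 2.49 .07 .095; python3 - <<'E'
from h import *
im=viewer.camera('wrist');np.save('pics/w7.npy',im)
cv2.imwrite('pics/w7.png',cv2.resize(im[120:340,130:400,::-1],None,fx=2.9,fy=2.7))
E
```

```text
ft_force: [-1.1, -0.7, -0.1]
t 14.83 p [0.4561 0.1208 0.0951] r 0.0816 a 2.47 psi-(a-90) 0.045 z [-0.002 -0.001 -1.   ] J6 2.46 F [-1.1 -0.7 -0.1] w 0.0002
rotvec [-0.0014  0.002   0.0253] then shift [-0.0016  0.0116  0.0001] shift now-axes [-0.0019  0.0116  0.0001]
```

View pics/w7.png

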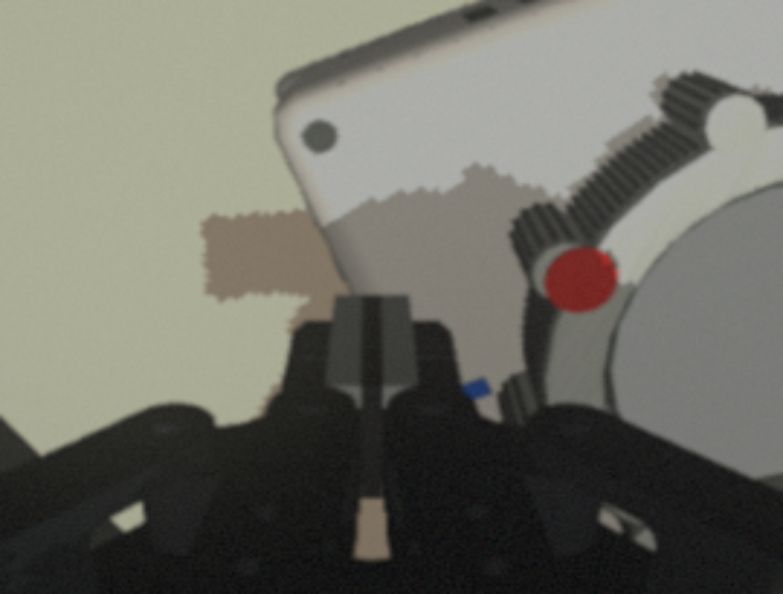

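The tip faces the hollow between the dot's lobe (580,280) and the lobe at the blue line. I'll close in to contact.

```bash
python3 -m crank '-.001 .006 0 0 0 .02 1;-.001 .006 0 0 0 0 1;0 .005 0 0 0 0 1;0 .003 0 0 0 0 1;0 0 0 0 0 0 1'|grep force; python3 go.py 2.49 .060 .095;  python3 -m crank '0 .004 0 0 0 0 1;0 .002 0 0 0 0 1'|grep force; python3 go.py 2.49 .059 .095
```

```text
ft_force: [-0.1, 0.3, -0.9]
t 15.3 p [0.4742 0.1054 0.0991] r 0.0578 a 2.484 psi-(a-90) 0.015 z [ 0.003 -0.001 -1.   ] J6 2.43 F [-0.1  0.3 -0.9] w -0.0001
rotvec [ 0.0024 -0.0012  0.0087] then shift [-0.0004 -0.0022  0.0041] shift now-axes [-0.0004 -0.0022  0.0041]
ft_force: [-4.0, 5.2, 2.9]
t 15.47 p [0.475  0.1045 0.0992] r 0.0567 a 2.487 psi-(a-90) 0.014 z [-0.007  0.009 -1.   ] J6 2.42 F [-4.   5.2  2.9] w 0.0005
rotvec [-0.0108 -0.0032  0.011 ] then shift [-0.0002 -0.0023  0.0042] shift now-axes [-0.0002 -0.0022  0.0042]
```

```bash
python3 -m crank '-.003 -.003 .005 0 0 -.03 1;-.006 .0007 0 0 0 -.1 1;-.006 .0007 0 0 0 -.1 1;-.006 .0007 0 0 0 -.1 1;-.006 .0007 0 0 0 -.1 1;-.006 .0007 0 0 0 -.1 1;-.006 .0007 0 0 0 -.1 1;-.006 .0007 0 0 0 -.1 1'|grep force; python3 go.py 3.25 .0585 .096
```

```text
ft_force: [-0.9, 1.4, 0.8]
t 16.13 p [0.4643 0.0683 0.0983] r 0.0558 a -3.111 psi-(a-90) 0.101 z [-0.003  0.026 -1.   ] J6 1.57 F [-0.9  1.4  0.8] w -0.0001
rotvec [-0.     -0.0259  0.0233] then shift [-0.0043 -0.0029  0.0023] shift now-axes [-0.0043 -0.003   0.0022]
```

```bash
python3 -m crank '-.006 -.001 .002 0 -.013 -.05 1;-.006 0 .001 0 -.013 -.06 1;-.006 .0003 0 0 0 -.1 1;-.006 .0003 0 0 0 -.1 1;-.006 .0003 0 0 0 -.1 1;-.006 .0003 0 0 0 -.1 1;-.006 .0003 0 0 0 -.1 1;-.006 .0003 0 0 0 -.1 1;-.006 .0003 0 0 0 -.1 1;-.006 .0003 0 0 0 -.1 1'|grep force; python3 go.py 4.2 .0585 .096; python3 dot.py
```

```text
ft_force: [-2.2, 0.6, 2.0]
t 16.97 p [0.4901 0.0225 0.098 ] r 0.0561 a -2.133 psi-(a-90) 0.089 z [-0.006  0.016 -1.   ] J6 0.51 F [-2.2  0.6  2. ] w -0.0003
rotvec [ 0.011  -0.013   0.0384] then shift [-0.0028 -0.0025  0.002 ] shift now-axes [-0.0027 -0.0026  0.0019]
t 16.97 p [0.4901 0.0225 0.098 ] r 0.0561 a -2.133 psi-(a-90) 0.089 z [-0.006  0.016 -1.   ] J6 0.51 F [-2.2  0.6  2. ] w -0.0003
dot r 0.0476 az -2.603 q mod 2pi 0.779 505
```

Dot visible and trailing the finger by 0.47 rad; q is about 7.06, so the first full turn has passed. Continuing.

```bash
python3 -m crank '-.006 -.001 .002 .005 -.006 -.08 1;-.006 0 .001 .005 -.006 -.08 1;-.006 .0004 0 0 0 -.1 1;-.006 .0004 0 0 0 -.1 1;-.006 .0004 0 0 0 -.1 1;-.006 .0004 0 0 0 -.1 1;-.006 .0004 0 0 0 -.1 1;-.006 .0004 0 0 0 -.1 1;-.006 .0004 0 0 0 -.1 1;-.006 .0004 0 0 0 -.1 1'|grep force; python3 go.py 5.2 .0585 .096; python3 dot.py
```

```text
ft_force: [-0.9, -1.6, 1.2]
t 17.85 p [0.5449 0.0196 0.0984] r 0.0563 a -1.112 psi-(a-90) 0.053 z [-0.005 -0.    -1.   ] J6 -0.48 F [-0.9 -1.6  1.2] w -0.0004
rotvec [ 0.002  -0.0042  0.0241] then shift [-0.0016 -0.0023  0.0024] shift now-axes [-0.0016 -0.0023  0.0024]
t 17.85 p [0.5449 0.0196 0.0984] r 0.0563 a -1.112 psi-(a-90) 0.053 z [-0.005 -0.    -1.   ] J6 -0.48 F [-0.9 -1.6  1.2] w -0.0004
dot r 0.0471 az -1.575 q mod 2pi 1.807 497
```

```bash
python3 -m crank '-.006 0 .002 0 0 -.08 1;-.006 0 .001 0 0 -.09 1;-.006 .0005 0 0 0 -.1 1;-.006 .0005 0 0 0 -.1 1;-.006 .0005 0 0 0 -.1 1;-.006 .0005 0 0 0 -.1 1;-.006 .0005 0 0 0 -.1 1;-.006 .0005 0 0 0 -.1 1;-.006 .0005 0 0 0 -.1 1;-.006 .0005 0 0 0 -.1 1'|grep force; python3 go.py 6.2 .0585 .096; python3 dot.py
```

```text
ft_force: [0.2, -2.2, -0.9]
t 18.73 p [0.5771 0.0632 0.099 ] r 0.0575 a -0.119 psi-(a-90) 0.035 z [-0.001 -0.011 -1.   ] J6 -1.37 F [ 0.2 -2.2 -0.9] w 0.0002
rotvec [-0.0002 -0.0115 -0.0014] then shift [-0.0021 -0.0011  0.003 ] shift now-axes [-0.0021 -0.0011  0.0029]
t 18.73 p [0.5771 0.0632 0.099 ] r 0.0575 a -0.119 psi-(a-90) 0.035 z [-0.001 -0.011 -1.   ] J6 -1.37 F [ 0.2 -2.2 -0.9] w 0.0002
dot r 0.0474 az -0.568 q mod 2pi 2.813 504
```

```bash
python3 -m crank '-.006 .001 .003 0 -.006 -.1 1;-.006 .001 .001 0 -.006 -.1 1;-.006 .001 0 0 0 -.1 1;-.006 .001 0 0 0 -.1 1;-.006 .001 0 0 0 -.1 1;-.006 .001 0 0 0 -.1 1;-.006 .001 0 0 0 -.1 1;-.006 .001 0 0 0 -.1 1;-.006 .001 0 0 0 -.1 1'|grep force; python3 go.py 7.1 .0585 .096; python3 dot.py
```

```text
ft_force: [3.3, -0.2, -3.1]
t 19.53 p [0.5613 0.1083 0.1012] r 0.0563 a 0.748 psi-(a-90) 0.061 z [ 0.023 -0.003 -1.   ] J6 -2.19 F [ 3.3 -0.2 -3.1] w -0.0004
rotvec [-0.0138 -0.0189 -0.0081] then shift [-0.0039 -0.0023  0.0052] shift now-axes [-0.004  -0.0022  0.0051]
t 19.53 p [0.5613 0.1083 0.1012] r 0.0563 a 0.748 psi-(a-90) 0.061 z [ 0.023 -0.003 -1.   ] J6 -2.19 F [ 3.3 -0.2 -3.1] w -0.0004
dot r 0.0483 az 0.315 q mod 2pi 3.696 494
```

```bash
python3 -m crank '0 -.001 .005 -.013 -.018 0 1;-.006 .0005 .002 0 0 -.1 1;-.006 .0005 .001 0 0 -.1 1;-.006 .0008 .001 0 0 -.1 1;-.006 .0008 .001 0 0 -.1 1;-.006 .0008 .001 0 0 -.1 1;-.006 .0008 .001 0 0 -.1 1'|grep force; python3 go.py 7.5 .0585 .096; python3 dot.py
```

```text
ft_force: [2.2, 3.1, 2.7]
t 20.17 p [0.5407 0.1241 0.099 ] r 0.058 a 1.205 psi-(a-90) 0.192 z [ 0.023  0.006 -1.   ] J6 -2.74 F [2.2 3.1 2.7] w 0.0001
rotvec [-0.0117 -0.0203  0.1805] then shift [-0.0007 -0.0006  0.003 ] shift now-axes [-0.0006 -0.0006  0.003 ]
t 20.17 p [0.5407 0.1241 0.099 ] r 0.058 a 1.205 psi-(a-90) 0.192 z [ 0.023  0.006 -1.   ] J6 -2.74 F [2.2 3.1 2.7] w 0.0001
dot r 0.0489 az 0.757 q mod 2pi 4.138 496
```

q is about 10.42, so 2.15 rad remains. Joint 6 is near its end, so I withdraw and unwind.

```bash
python3 -m crank '.003 -.008 0 0 0 0 1;0 -.01 -.01 0 0 0 1;0 0 -.03 -.012 -.02 0 1;0 0 -.03 0 0 0 1;0 0 0 0 0 .12 1;0 0 0 0 0 .12 1;0 0 0 0 0 .12 1;0 0 0 0 0 .12 1;0 0 0 0 0 .12 1;0 0 0 0 0 .12 1;0 0 0 0 0 .12 1;0 0 0 0 0 .12 1;0 0 0 0 0 .12 1;0 0 0 0 0 .12 1;0 0 0 0 0 .12 1;0 0 0 0 0 .12 1;0 0 0 0 0 .12 1;0 0 0 0 0 .12 1;0 0 0 0 0 .12 1;0 0 0 0 0 .12 1'|grep force
python3 -m crank '0 0 0 0 0 .12 1;0 0 0 0 0 .12 1;0 0 0 0 0 .12 1;0 0 0 0 0 .12 1;0 0 0 0 0 .12 1;0 0 0 0 0 .12 1;0 0 0 0 0 .12 1;0 0 0 0 0 .12 1;0 0 0 0 0 .12 1;0 0 0 0 0 .12 1;0 0 0 0 0 .12 1;0 0 0 0 0 .12 1;0 0 0 0 0 .12 1;0 0 0 0 0 .12 1;0 0 0 0 0 .12 1;0 0 0 0 0 .12 1;0 0 0 0 0 .12 1;0 0 0 0 0 .12 1;0 0 0 0 0 .12 1;0 0 0 0 0 .12 1'|grep force;python3 go.py 2.72 .08 .13;python3 dot.py
```

```text
ft_force: [0.2, -0.3, -0.4]
ft_force: [0.3, -0.6, 0.2]
t 23.55 p [0.5387 0.1377 0.1417] r 0.0703 a 1.302 psi-(a-90) 1.855 z [-0.102 -0.032 -0.994] J6 1.81 F [ 0.3 -0.6  0.2] w 0.0004
rotvec [-0.094   0.0529  0.4342] then shift [-0.0694 -0.0693  0.0117] shift now-axes [-0.0333 -0.0904  0.0221]
t 23.55 p [0.5387 0.1377 0.1417] r 0.0703 a 1.302 psi-(a-90) 1.855 z [-0.102 -0.032 -0.994] J6 1.81 F [ 0.3 -0.6  0.2] w 0.0004
dot r 0.0514 az 0.73 q mod 2pi 4.112 127
```

```bash
python3 -m crank '0 0 0 -.023 .013 .11 1;0 0 0 -.023 .013 .11 1;0 0 0 -.023 .013 .11 1;0 0 0 -.023 .013 .11 1;-.025 -.025 0 0 0 0 1;-.025 -.025 0 0 0 0 1;-.02 -.02 0 0 0 0 1;0 0 0 0 0 0 1'|grep force;python3 go.py 2.72 .08 .096;python3 dot.py
```

```text
ft_force: [-0.6, 0.1, -0.2]
t 24.27 p [0.4407 0.1046 0.1351] r 0.0865 a 2.73 psi-(a-90) -0.057 z [-0.016 -0.006 -1.   ] J6 2.27 F [-0.6  0.1 -0.2] w 0.0003
rotvec [-0.0122  0.0125 -0.0465] then shift [0.0009 0.0065 0.0391] shift now-axes [0.0017 0.0069 0.039 ]
t 24.27 p [0.4407 0.1046 0.1351] r 0.0865 a 2.73 psi-(a-90) -0.057 z [-0.016 -0.006 -1.   ] J6 2.27 F [-0.6  0.1 -0.2] w 0.0003
dot r 0.053 az 0.702 q mod 2pi 4.084 257
```

```bash
python3 -m crank '.001 0 .015 -.012 .012 -.045 1;0 0 .015 0 0 0 1;0 0 .013 0 0 0 1;0 .006 0 0 0 0 1;0 .006 0 0 0 0 1;0 .005 0 0 0 0 1;0 .005 0 0 0 0 1;0 0 0 0 0 0 1'|grep force;python3 go.py 2.71 .0585 .096
```

```text
ft_force: [0.4, -0.1, -0.9]
t 24.98 p [0.4642 0.1017 0.0923] r 0.0641 a 2.625 psi-(a-90) 0.092 z [-0.013  0.012 -1.   ] J6 2.2 F [ 0.4 -0.1 -0.9] w -0.0
rotvec [-0.0165 -0.0056  0.0067] then shift [-0.0055  0.0054 -0.0037] shift now-axes [-0.0055  0.0053 -0.0038]
```

```bash
python3 -m crank '-.004 .004 -.004 -.016 -.005 0 1;-.006 .003 0 0 0 -.08 1;-.006 .0008 0 0 0 -.1 1;-.006 .0005 0 0 0 -.1 1;-.006 .0005 0 0 0 -.1 1;-.006 .0005 0 0 0 -.1 1;-.006 .0005 0 0 0 -.1 1;-.006 .0005 0 0 0 -.1 1;-.006 .0005 0 0 0 -.1 1;-.006 .0005 0 0 0 -.1 1;-.006 .0005 0 0 0 -.1 1'|grep force;python3 go.py 3.65 .0585 .096;python3 dot.py
```

```text
ft_force: [-4.5, 0.3, -0.7]
t 25.9 p [0.4662 0.0423 0.0974] r 0.0605 a -2.666 psi-(a-90) 0.13 z [-0.034  0.019 -0.999] J6 1.04 F [-4.5  0.3 -0.7] w 0.0003
rotvec [-0.019  -0.0342  0.098 ] then shift [-0.002   0.002   0.0014] shift now-axes [-0.0022  0.0018  0.0013]
t 25.9 p [0.4662 0.0423 0.0974] r 0.0605 a -2.666 psi-(a-90) 0.13 z [-0.034  0.019 -0.999] J6 1.04 F [-4.5  0.3 -0.7] w 0.0003
dot r 0.0496 az 1.546 q mod 2pi 4.927 362
```

```bash
python3 -m crank '-.004 .002 .001 -.01 -.017 .02 1;-.006 .001 .001 -.009 -.017 -.05 1;-.006 .0006 0 0 0 -.1 1;-.006 .0006 0 0 0 -.1 1;-.006 .0006 0 0 0 -.1 1;-.006 .0006 0 0 0 -.1 1;-.006 .0006 0 0 0 -.1 1;-.006 .0006 0 0 0 -.1 1;-.006 .0006 0 0 0 -.1 1;-.006 .0006 0 0 0 -.1 1'|grep force;python3 go.py 4.6 .0585 .096;python3 dot.py
```

```text
ft_force: [-2.6, 0.2, -1.2]
t 26.78 p [0.516  0.0086 0.0973] r 0.0615 a -1.636 psi-(a-90) -0.062 z [-0.008 -0.004 -1.   ] J6 0.15 F [-2.6  0.2 -1.2] w -0.0002
rotvec [-0.0054 -0.0072 -0.0152] then shift [0.0029 0.0029 0.0013] shift now-axes [0.0029 0.0029 0.0013]
t 26.78 p [0.516  0.0086 0.0973] r 0.0615 a -1.636 psi-(a-90) -0.062 z [-0.008 -0.004 -1.   ] J6 0.15 F [-2.6  0.2 -1.2] w -0.0002
dot r 0.049 az 2.485 q mod 2pi 5.867 395
```

```bash
python3 -m crank '-.006 .002 0 0 0 -.1 1;-.006 .0015 0 0 0 -.1 1;-.006 .001 0 0 0 -.1 1;-.006 .001 0 0 0 -.1 1;0 0 0 0 0 0 1'|grep force;python3 go.py 4.9 .0585 .096;python3 dot.py
```

```text
ft_force: [-0.2, -1.6, -1.2]
t 27.25 p [0.5441 0.0119 0.0983] r 0.0629 a -1.178 psi-(a-90) -0.124 z [-0.005 -0.011 -1.   ] J6 -0.24 F [-0.2 -1.6 -1.2] w 0.0001
rotvec [-0.0095 -0.007   0.0811] then shift [0.0128 0.0031 0.0023] shift now-axes [0.0125 0.0041 0.0024]
t 27.25 p [0.5441 0.0119 0.0983] r 0.0629 a -1.178 psi-(a-90) -0.124 z [-0.005 -0.011 -1.   ] J6 -0.24 F [-0.2 -1.6 -1.2] w 0.0001
dot r 0.0498 az 2.942 q mod 2pi 0.04 402
```

The dot reads q of about 12.61, so I stop here, withdraw (back, out, up) and check.

```bash
python3 -m crank '.005 -.004 0 0 0 0 1;.002 -.01 0 0 0 0 1;0 -.015 -.005 0 0 0 1;0 -.01 -.03 0 0 0 1;0 0 -.04 0 0 0 1;0 0 -.04 0 0 0 1;0 0 -.03 0 0 0 1;0 0 0 0 0 0 1;0 0 0 0 0 0 1'|grep force;python3 dot.py; python3 - <<'E'
from h import *
im=viewer.camera('wrist');s=viewer.camera('scene')
cv2.imwrite('pics/f.png',np.hstack([im[:,110:500,::-1],s[:,60:460,::-1]]))
E
```

```text
ft_force: [-0.4, -0.4, 0.5]
t 28.05 p [ 0.5471 -0.0352  0.2521] r 0.1086 a -1.319 psi-(a-90) -0.017 z [ 0.002 -0.014 -1.   ] J6 -0.29 F [-0.4 -0.4  0.5] w 0.0002
dot r 0.0493 az 2.947 q mod 2pi 0.046 99
```

View pics/f.png

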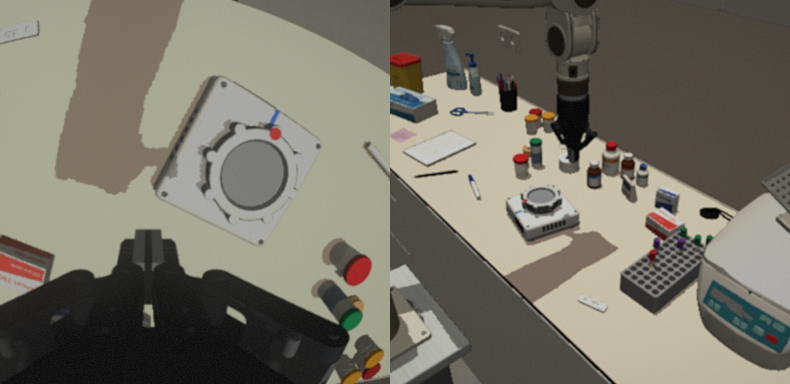

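The dot (276,133) sits right at the end of the blue line (275,117), the arm is clear, and the reader and bystanders stand as before. I'm handing it in.

```bash
python3 -c "
from workcell import order;print(order.job_done())"
```

```text
the job is handed in; nothing more can be done
None
```

The ring is loosened two full turns from tight, the arm is withdrawn, and the job was handed in at about 28 s of the 64 s allowed.

**What I did:** With the gripper shut, I pushed the lobes round anticlockwise in three strokes, lifting clear between them to unwind joint 6. I read the angle from the red dot as I went: about 0.95 → 5.48 → 7.06 → 9.10 → 10.42 → 12.15 → 12.61 rad. The dot passed the blue line once during the second stroke and stopped opposite it at the end of the third.

**Last checks:**
- **Ring angle:** the dot was at q of about 12.61 rad, against a target of 12.57 ± 0.4. The picture shows it opposite the blue line, and withdrawing did not shift it.
- **Reader:** between strokes, its corner screws measured within about 2–3 mm of where they started. The final picture shows it level and in place, but I did not measure it again there.
- **Bystanders:** they look unmoved in the final pictures; I checked this by eye only.
- **Force:** the highest I read was about 10 N. I only read it at the end of each call, so a short peak in between could have been missed.

**What went wrong:** In the first stroke the finger was too low. Its wider part met the rim, and it rode up over a lobe. My lobe-based estimate of the angle there (4.35 rad) did not agree with the next dot reading (5.48 rad), so from then on I trusted only the dot and worked with just the tip.

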